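# Hold the hidden bolt head behind the bracket

## Task

Reach down into the narrow gap behind the bracket's front plate, grip the hidden hex bolt head and turn it against its spring until the swing arm on the front points straight at the tip of the brass index tab. Finish while still gripping the bolt head there, keeping it from turning back, so that a colleague can tighten the nut. Do not touch the swing arm or the index tab, and leave the bottle, the jar and the pliers where they are.

Things in the scene. Friction and masses are not known exactly. Their poses are not given: they have to be found in the camera images.
- bracket: fixed fixture: base 100 (x) x 150 (y) x 8 mm, two upright grey plates 6 mm thick. Origin: centre of base underside; x from front to rear plate (away from robot at yaw 0), z up. Front plate x = -33 to -27 mm, rear plate x = 23 to 29: gap 50 mm, open above and at both sides. Plates 116 mm wide up to z = 71, above it 48 mm wide with round top (radius 24 about the bolt axis), highest z = 139
- bolt (a joint): turn of the bolt about the bracket's x axis (at y = 0, z = 115 mm), rad. 0: at rest, arm hanging straight down. Positive: right-handed about bracket +x: the arm below swings to bracket +y, a gripper holding the head from above leans over to bracket -y. Range 0 to 0.9. A spring turns it back to 0 when let go: 0.08 N m at 0, 0.10 N m at 0.4 rad
- bolt_head_center (a point): centre of the steel hex head, mid-gap at (-2, 0, 115) mm in the bracket frame, 24 mm below the plates' tops. 24 mm across flats, 27.7 across corners, 14 thick along bracket x. At joint 0 one pair of flats is upright, facing bracket +y and -y: fingers coming straight down close on it along y. Its z axis is up at joint 0 and leans with it. Free below to z = 8. Solids bolt_c2 to c4
- swing_arm_tip (a point): pointed tip of the swing arm: a flat aluminium pointer, 12 mm wide, in one piece with the bolt, in front of the front plate (x = -44 to -38 mm in the bracket frame) under a washer and a hex nut; it hangs from the bolt axis, its tip 64 mm from it. Not to be touched. (Behind the plate: an 18 mm long spacer, 22 mm thick with its spring, then the head.) Solids bolt_c5 to c7
- index_tab (a joint): angle of the brass index tab about the bolt axis, rad, in the same sense and from the same zero as joint bolt: the arm points straight at the tab when joint bolt equals this value. Set anew each time between 0.2 and 0.48; very stiff, it stays where it is
- index_tip (a point): tip of the brass index tab (14 mm wide, pointed towards the bolt axis) on the face of the front plate, 69 mm from the bolt axis, 36 mm in front of the bracket's origin. Its z axis points from the tab to the bolt axis. Not to be touched
- thread_lock: small dropper bottle, 26 mm across, 78 mm tall, standing in front of the bracket at its left; origin at the centre of its foot. Bystander
- jar_screws: small clear jar with a flat cap, 38 mm across, 38 mm tall, standing to the right of the bracket; origin at the centre of its foot. Bystander
- pliers_orange: pliers, 145 x 48 x 12 mm, lying in front of the bracket; origin at the centre of the underside. Bystander
Mind the look-alikes: they are no part of the job. Several things have the shape of the bracket; the one meant has the colours described above.

How it is judged (in metres and radians):
On the way:
1. the bolt head is gripped while the arm still hangs at rest ((contact force between the fingers and bolt_c2 above 3 N or contact force between the fingers and bolt_c3 above 3 N or contact force between the fingers and bolt_c4 above 3 N) and value of joint bolt below 0.12 rad), for 0.1 s.
At the end, for the whole second after the job is handed in: the robot's fingers still grip the bolt head (contact force over 3 N), the swing arm points at the index tab within 0.08 rad (about 4.5 degrees) and the bolt is not turning (under 0.05 rad/s) ((contact force between the fingers and bolt_c2 above 3 N or contact force between the fingers and bolt_c3 above 3 N or contact force between the fingers and bolt_c4 above 3 N) and angle between the z axis of bolt_head_center and the z axis of index_tip, either way round below 0.08 rad and velocity of joint bolt between -0.05 and 0.05 rad/s); the arm keeps its last pose, push and grip.
It fails at once if the dropper bottle is knocked or moved more than 3 cm (distance of thread_lock from where it was at the start of the episode above 0.03 m).
It fails at once if the small jar is knocked or moved more than 3 cm (distance of jar_screws from where it was at the start of the episode above 0.03 m).
It fails at once if the pliers is knocked or moved more than 3 cm (distance of pliers_orange from where it was at the start of the episode above 0.03 m).
It fails at once if the swing arm is touched by the robot or by any other object (contact force between any of bolt_c5, bolt_c6, bolt_c7 and anything else above 0.5 N).
It fails at once if the index tab is touched (contact force between index_tab and anything else above 0.5 N).
It also fails if it takes over 32 s, if anything falls off the work surface, if the arm or the gripper's body presses on something with over 40 N, if the wrist force passes 120 N, or if a joint passes its speed limit or range.

## Robot

A 6-joint arm with a two-finger parallel gripper is mounted at the origin on the work surface; the furniture and walls round the work are solid. World frame = base frame: x ahead of the robot, y to its left, z up, the work surface at z = 0. Lengths are in mm, angles in rad, forces in N, time in s.
With the tool pointing down it reaches from about 350 to 725 mm from the base axis. Payload 6 kg.
Tool frame: the origin (TCP) lies midway between the tips of the shut fingers; the grasp point (between the pads) lies env.tcp_to_grasp behind it (env.tcp_to_grasp is the distance from the TCP to the grasp point, in mm); z points along the fingers, x is the direction in which the jaws open and shut, and the axes are right-handed (so a half turn about z gives the same grasp; the last joint's range is limited). The gripper opens to 85 mm and grips with 20 to 120 N. Pads are 22 mm wide; open, the fingers measure 114 mm over their backs; the gripper's body (76 mm by 85 mm) begins 54 mm behind the grasp point. The pads swing forward as they close: fully open they stand 13 mm farther back than shut.
Start: joints at [-0.889, 0.04, 0.085, 0, -1.615, -0.334], TCP at [204.504, -564.046, 193.061] pointing down, gripper open.
Joint ranges: [-2.56, 2.56], [-1.29, 2.01], [-1.08, 1.49], [-3.29, 1.98], [-2.81, -0.18], [-2.99, 2.99]. Speed limits (rad/s): [2.57, 2.57, 3.01, 3.14, 3.14, 3.14].

## Interface

Orientations are given as [roll, pitch, yaw] about the fixed x, y, z axes, in that order (R = Rz(yaw) Ry(pitch) Rx(roll)).
In Python, from plant import env gives the robot as it stands.
- The arm moves only by the tool drive_tool, never from a script. Its argument "commands" is a list of rows, each a list of 3 entries, a list of its own where there are three numbers: the shift along the tool's x, y, z in units of 25 mm (1.0 is 25 mm), then the turn, a rotation vector about the tool's x, y, z in units of 8 degrees (1.0 is 8 degrees), then the closure, from -1 (fully open) to 1 (shut). In form: [[[dx, dy, dz], [ax, ay, az], gripper], ...]. A call has 1 to 20 rows; each row shifts and turns the commanded pose from where the row before left it, along the tool's axes as they then stand; what a row does not reach is not made up. A row lasts 1/8 s, in which the tool goes at most 62.5 mm and 10.7 degrees, less where a joint would pass 70% of its speed; a pose out of reach is approached as far as the arm can. A call is refused whole if a number of a shift passes 1 or a number of a turn 1, either way. A call with a gripper value outside its range is refused whole. The fingers move at their own pace and stop on an object; the grip force is fixed at half the most. Time passes only in rows, so rows that do not move let the fingers close. It gives the time, the measured TCP pose, the force and the opening at its end, in the units of the state.
- env.observe(): the state, without advancing time (a new reading comes with each control period).
- env.snapshot(name): name is "side" or "top" or "wrist"; returns a dict with "image" (480x640x3 uint8, red, green, blue), "z_map" (480x640 float32, mm along the optical axis (not along the pixel's ray), 0 where there is no reading), "mtx" (3x3 intrinsics, pixels), "cam_to_world" (4x4, takes a point from camera to world coordinates). Camera axes: x right, y down, z forward; pixel columns grow to the right and rows downward; lengths in mm; the calibration is good to about 2 mm. A picture is of the moment at which its call begins.
- env.sign_off(): hands the job in, once; it reports no verdict.
The state is a dict: "time_s": time; "joint_positions": joint angles; "qd": joint speeds; "effort": joint torques, N m; "ee_pos": TCP position; "tcp_rot": TCP orientation; "contact_force": force on the tool from outside, world axes, zero at the start; "moment": the same for the moment, N m; "opening": finger opening in mm.
Only numpy, scipy, OpenCV 4.12 (cv2) and the standard library are available. Lean on these libraries where they do the work, as an engineer would, in place of code of your own. Each camera call takes 0.05 s, during which the arm holds its last target.

## Working session

There is one attempt and no reset: what is moved stays moved. The work goes in short steps, Python scripts to look and compute and a tool call to move; the robot and the scene stay as the last step left them, time stands still between calls to the robot, and variables do not carry over. Pictures are saved under pics/ and viewed, and the job is handed in when it is done.

Besides the shell and the picture viewer there is one more tool, called by a JSON object that holds its "fn" and its "kwargs", one argument or row to a line. drive_tool: Moves the arm, as the interface text tells. Its arguments: {"type":"object","properties":{"commands":{"type":"array"}},"required":["commands"]}

```bash
mkdir -p pics
cat > h.py <<'E'
import numpy as np, cv2, pickle
from plant import env
def snap(name,fn):
    s=env.snapshot(name); cv2.imwrite('pics/'+fn+'.png',s['image'][:,:,::-1]); pickle.dump(s,open(fn+'.pkl','wb')); return s
def load(fn): return pickle.load(open(fn+'.pkl','rb'))
def px(s,u,v,z=None):
    if z is None:z=s['z_map'][int(v),int(u)]
    K=s['mtx'];p=np.array([(u-K[0,2])*z/K[0,0],(v-K[1,2])*z/K[1,1],z,1]);return (s['cam_to_world']@p)[:3]
def crop(s,fn,u0,v0,u1,v1,k):
    cv2.imwrite('pics/'+fn+'.png',cv2.resize(s['image'][v0:v1,u0:u1,::-1],None,fx=k,fy=k,interpolation=cv2.INTER_CUBIC))
E
python3 - <<'E'
from h import *
for n in('side','top','wrist'):
    s=snap(n,n+'1');print(n,s['cam_to_world'].round(2).tolist(),s['mtx'].tolist())
print(env.observe(),env.tcp_to_grasp)
E
```

```text
side [[-0.99, -0.08, 0.09, 412.49], [-0.12, 0.49, -0.86, 782.44], [0.02, -0.87, -0.5, 603.24], [0.0, 0.0, 0.0, 1.0]] [[452.8563357970016, 0.0, 329.6977221291634], [0.0, 452.8563357970016, 235.40321555433323], [0.0, 0.0, 1.0]]
top [[0.03, -0.99, 0.14, 418.77], [-1.0, -0.03, -0.02, -114.27], [0.03, -0.14, -0.99, 934.48], [0.0, 0.0, 0.0, 1.0]] [[440.2168751865232, 0.0, 314.0935107984325], [0.0, 440.2168751865232, 229.85118237185648], [0.0, 0.0, 1.0]]
wrist [[-0.34, 0.9, 0.27, 136.39], [0.94, 0.33, 0.1, -589.64], [0.0, 0.29, -0.96, 373.72], [0.0, 0.0, 0.0, 1.0]] [[379.5883180730018, 0.0, 317.1304640639238], [0.0, 379.5883180730018, 242.2192522891128], [0.0, 0.0, 1.0]]
{'time_s': 0.15, 'joint_positions': array([-8.89312537e-01,  4.07134117e-02,  8.40261868e-02, -3.30566018e-04,
       -1.61550212e+00, -3.33715374e-01]), 'qd': array([-0.00016476, -0.00314114,  0.00402144,  0.00221522, -0.00205368,
       -0.00104677]), 'effort': array([-2.72428333e-03, -3.68617666e+01,  3.47691858e+01,  6.93635523e+00,
       -4.40403834e-03, -2.36720075e-05]), 'ee_pos': array([ 204.43314895, -563.76821024,  192.27930914]), 'tcp_rot': array([-3.14144840e+00, -1.42433936e-03,  1.91857918e+00]), 'contact_force': array([-0.41756335,  0.84444747, -0.45704999]), 'moment': array([-0.03789316, -0.00705038,  0.03950725]), 'opening': 85.42919823663526} 18.700000000000003
```

View pics/side1.png

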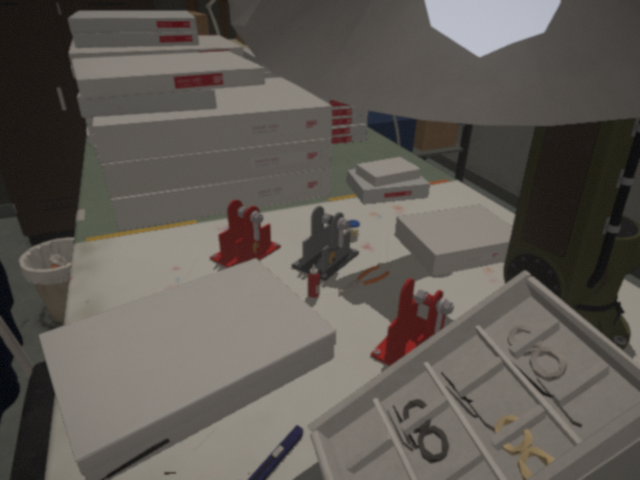

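View pics/top1.png

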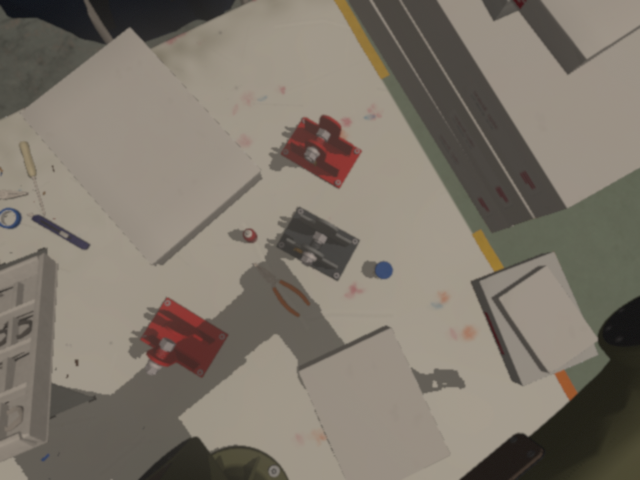

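View pics/wrist1.png

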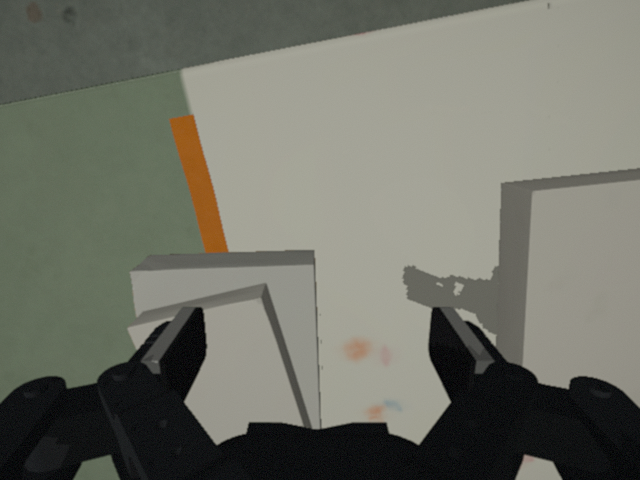

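Candidates for the bracket in the top view are the grey one at (318,242), a red one at (322,150) and a red one at (185,337). By its colour, grey is the one meant. The dropper bottle is at (249,235), the jar at (383,270) and the pliers at (287,293). I'll check the grey one in a close crop.

Run:
```python
from h import *
s=load('top1');crop(s,'topc',260,190,410,302,5)
s=load('side1');crop(s,'sidec',280,190,400,310,5)
```

```text
(no output)
```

View pics/topc.png

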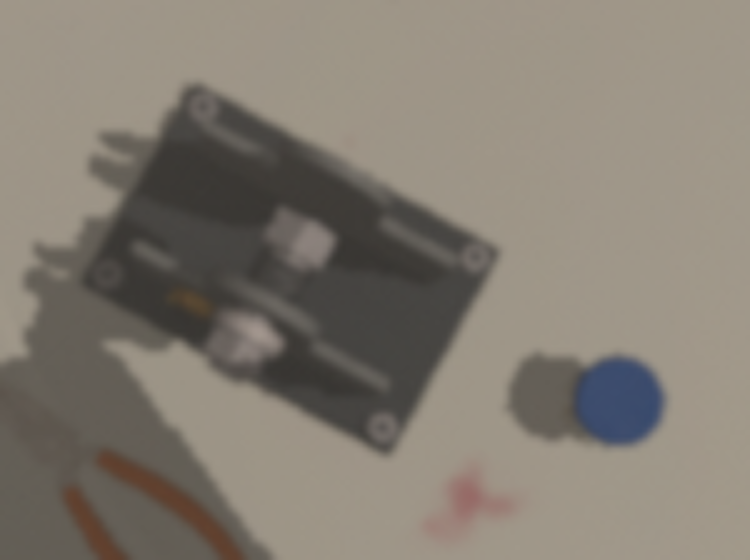

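View pics/sidec.png

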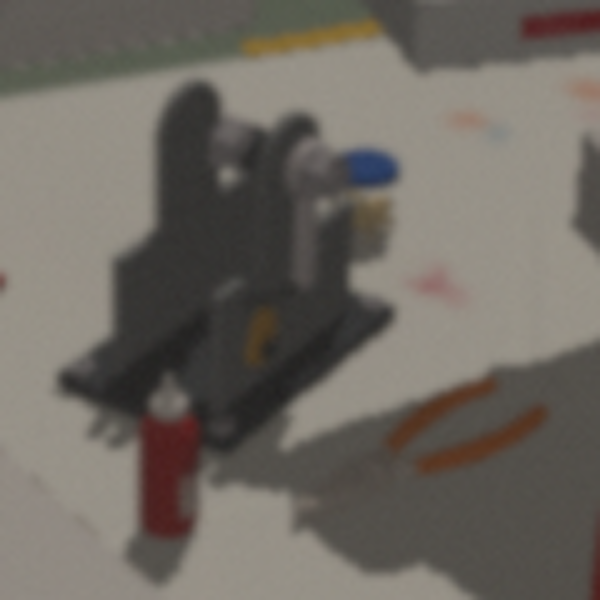

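The crop confirms the grey bracket: steel head in the gap at about (320,237) and nut in front at about (308,258) in the full image. The brass tab is at about (297,250). I'll now fit the base corners.

```bash
cat >> h.py <<'E'
def ray_plane(s,u,v,zp):
    a=px(s,u,v,1.0);c=s['cam_to_world'][:3,3];d=a-c;return c+d*(zp-c[2])/d[2]
E
python3 - <<'E'
from h import *
s=load('top1')
# rear-left, rear-right, front-right, front-left  (bracket: x to rear)
P=[(190,85),(498,250),(388,455),(82,285)]
W=np.array([ray_plane(s,260+x/5-.4,190+y/5-.4,8) for x,y in P])
print(W.round(1))
B=np.array([(50,75),(50,-75),(-50,-75),(-50,75)],float)
def fit(W,B):
    c=W[:,:2].mean(0);H=(B-B.mean(0)).T@(W[:,:2]-c);yaw=np.arctan2(H[0,1]-H[1,0],H[0,0]+H[1,1]);return c,yaw
c,yaw=fit(W,B);print(c,yaw,np.degrees(yaw))
R=np.array([[np.cos(yaw),-np.sin(yaw)],[np.sin(yaw),np.cos(yaw)]])
print((W[:,:2]-(B@R.T+c)).round(1))
print(px(s,320,237),px(s,318,235), 'head pred',R@[-2,0]+c)
# head & depth points
z=s['z_map'];vv,uu=np.mgrid[215:285,265:365]
pts=np.array([px(s,u,v) for u,v in zip(uu.ravel(),vv.ravel()) if z[v,u]>0])
loc=np.c_[(pts[:,:2]-c)@R,pts[:,2]]
for lo,hi in((60,80),(100,145)):
    m=(loc[:,2]>lo)&(loc[:,2]<hi)&(abs(loc[:,0])<60)&(abs(loc[:,1])<65)
    q=loc[m];print(lo,m.sum());print(q[np.argsort(q[:,0])][::max(1,len(q)//40)].round(0).tolist())
print('bottle',ray_plane(s,249,235,78),'jar',ray_plane(s,383,270,38))
E
```

```text
[[ 597.1 -100.3    8. ]
 [ 530.2 -233.4    8. ]
 [ 442.3 -188.3    8. ]
 [ 509.9  -57.6    8. ]]
[ 519.86576058 -144.87709882] -0.46922498010004765 -26.88461100184277
[[-1.2  0.3]
 [-0.4  1. ]
 [ 0.9  0.8]
 [ 0.7 -2.2]]
[ 518.09046788 -145.19267938  129.97401046] [ 521.9400063  -141.47522596  127.99886651] head pred [ 518.08192255 -143.97270848]
60 283
[[-32.0, -38.0, 72.0], [-31.0, -22.0, 73.0], [-31.0, -20.0, 78.0], [-31.0, -15.0, 75.0], [-31.0, -47.0, 66.0], [-31.0, -40.0, 71.0], [-30.0, -44.0, 68.0], [-30.0, -33.0, 70.0], [-29.0, -50.0, 71.0], [-29.0, 44.0, 72.0], [-29.0, 51.0, 72.0], [-28.0, -27.0, 69.0], [-28.0, 33.0, 71.0], [-27.0, -54.0, 71.0], [-27.0, 36.0, 70.0], [-27.0, 48.0, 72.0], [-26.0, 39.0, 70.0], [-26.0, 50.0, 70.0], [-25.0, 28.0, 73.0], [24.0, -40.0, 64.0], [25.0, -56.0, 61.0], [25.0, -17.0, 69.0], [25.0, -12.0, 68.0], [25.0, 4.0, 70.0], [25.0, 13.0, 67.0], [25.0, -39.0, 72.0], [25.0, -26.0, 68.0], [25.0, 49.0, 69.0], [26.0, 42.0, 64.0], [26.0, -36.0, 73.0], [26.0, -57.0, 70.0], [26.0, -29.0, 73.0], [27.0, 45.0, 72.0], [27.0, -59.0, 68.0], [28.0, -27.0, 70.0], [28.
[... 444 characters left out ...]
 139.0], [-30.0, -1.0, 139.0], [-28.0, -3.0, 136.0], [-27.0, -13.0, 136.0], [-26.0, -14.0, 135.0], [-25.0, 20.0, 127.0], [-21.0, -6.0, 123.0], [-19.0, -7.0, 121.0], [-16.0, -7.0, 124.0], [-14.0, -10.0, 117.0], [-11.0, 8.0, 121.0], [-9.0, -5.0, 122.0], [-7.0, -6.0, 128.0], [-5.0, -9.0, 125.0], [-3.0, 6.0, 125.0], [-0.0, 6.0, 125.0], [2.0, 1.0, 132.0], [4.0, -3.0, 128.0], [6.0, -12.0, 121.0], [25.0, 10.0, 105.0], [25.0, -5.0, 112.0], [25.0, -12.0, 134.0], [25.0, 6.0, 114.0], [25.0, 13.0, 127.0], [26.0, 20.0, 126.0], [27.0, 16.0, 130.0], [28.0, -8.0, 139.0], [29.0, -1.0, 136.0], [30.0, -22.0, 123.0]]
bottle [524.09993927  -8.34102343  78.        ] jar [ 465.67513991 -279.05458212   38.        ]
```

Run:
```python
from h import *
for n in('side1','top1'):
    s=load(n);print(n)
    for v in range(20,480,60 if n=='top1' else 30):
        print(v,[tuple(px(s,u,v).round(-1).astype(int).tolist()) if s['z_map'][v,u]>0 else 0 for u in range(180 if n=='top1' else 240,640,75)])
```

```text
side1
20 [(470, 590, 590), (450, 540, 590), (410, 510, 580), (380, 570, 590), (350, 570, 590), (310, 540, 590)]
50 [(940, -920, 370), (450, 530, 570), (410, 500, 570), (370, 490, 570), (330, 510, 570), (300, 530, 580)]
80 [(800, -450, 360), (450, 520, 550), (410, 490, 550), (360, 490, 550), (320, 500, 550), (300, 530, 560)]
110 [(790, -410, 290), (600, -490, 280), (410, 480, 530), (360, 480, 530), (320, 500, 540), (290, 520, 540)]
140 [(790, -380, 210), (600, -490, 190), (350, -2240, -350), (-190, -2480, -400), (170, 70, 390), (100, 140, 420)]
170 [(800, -370, 130), (600, -490, 100), (370, -550, 90), (-260, -2630, -680), (160, 80, 350), (80, 130, 370)]
200 [(800, -370, 40), (600, -480, 0), (370, -500, 10), (130, -560, 0), (150, 90, 300), (60, 130, 330)]
230 [(740, -170, 60), (550, -140, 80), (370, -320, 0), (190, -240, 60), (140, 100, 250), (50, 140, 280)]
260 [(720, -90, 20), (550, -130, 10), (370, -170, 0), (190, -150, 30), (130, 110, 200), (-10, 60, 190)]
290 [(660, 90, 70), 0, (360, -50, 0), (200, -70, 0), (200, 300, 270), (-40, 50, 120)]
320 [(640, 180, 70), (500, 160, 70), (360
[... 841 characters left out ...]
70), (740, 0, 0), (740, -160, 30), (760, -330, 0), (700, -430, 170), (660, -500, 280), (670, -620, 280)]
200 [(590, 130, 70), (610, -10, 0), (620, -170, 0), (620, -330, 0), (620, -480, 50), (570, -510, 270), (640, -830, 0)]
260 [(480, 140, 0), (480, -10, 0), (490, -170, 10), (490, -330, 0), (490, -490, 0), (500, -630, 50), (500, -820, 0)]
320 [(350, 120, 40), (360, -20, 0), (360, -180, 0), (360, -330, 0), (370, -490, 0), (380, -600, 90), (400, -390, 570)]
380 [(230, 130, 0), (240, -30, 0), (250, -170, 60), (250, -320, 60), (250, -490, 0), (250, -650, 0), (360, -370, 590)]
440 [(120, 120, 10), (120, -30, 0), (140, -180, 60), (150, -320, 60), (130, -490, 0), (310, -310, 580), (320, -350, 610)]
```

{"fn": "drive_tool", "kwargs": {
  "commands": [
    [[0, 0, -0.3], [0, 0, 0.73], -1],
    [[0, 0, -0.3], [0, 0, 0.73], -1],
    [[0, 0, -0.3], [0, 0, 0.73], -1],
    [[0, 0, -0.3], [0, 0, 0.73], -1],
    [[0, 0, -0.3], [0, 0, 0.73], -1],
    [[0, 0, -0.3], [0, 0, 0.73], -1],
    [[0, 0, -0.3], [0, 0, 0.73], -1],
    [[0, 0, -0.3], [0, 0, 0.75], -1]
  ]
}}

```text
time_s: 1.15
ee_pos: [204.5, -563.9, 252.9]
tcp_rot: [-3.141, -0.001, 1.097]
contact_force: [0.9, 0.4, -0.4]
opening: 85.6
```

```bash
cat >> h.py <<'E'
from scipy.spatial.transform import Rotation as Ro
def units(target,rpy=None):
    o=env.observe();R=Ro.from_euler('xyz',o['tcp_rot']).as_matrix()
    print('t',o['time_s'],'pos',o['ee_pos'].round(1),'rpy',o['tcp_rot'].round(4),'F',o['contact_force'].round(1),'op',round(o['opening'],1))
    print('shift units',(R.T@(np.array(target)-o['ee_pos'])/25).round(3))
    if rpy is not None:
        print('turn units',(np.degrees((Ro.from_matrix(R).inv()*Ro.from_euler('xyz',rpy)).as_rotvec())/8).round(3))
E
python3 - <<'E'
from h import *
units([518,-144,250],[np.pi,0,np.pi/2-.469])
E
```

```text
t 1.15 pos [ 204.5 -563.9  252.9] rpy [-3.1409e+00 -5.0000e-04  1.0970e+00] F [ 0.9  0.4 -0.4] op 85.6
shift units [20.669  3.494  0.123]
turn units [-0.005 -0.004 -0.035]
```

{"fn": "drive_tool", "kwargs": {
  "commands": [
    [[1, 0.07, 0], [0, 0, 0], -1],
    [[1, 0.07, 0], [0, 0, 0], -1],
    [[1, 0.07, 0], [0, 0, 0], -1],
    [[1, 0.07, 0], [0, 0, 0], -1],
    [[1, 0.07, 0], [0, 0, 0], -1],
    [[1, 0.07, 0], [0, 0, 0], -1],
    [[1, 0.07, 0], [0, 0, 0], -1],
    [[1, 0.07, 0], [0, 0, 0], -1],
    [[1, 0.07, 0], [0, 0, 0], -1],
    [[1, 0.07, 0], [0, 0, 0], -1],
    [[1, 0.07, 0], [0, 0, 0], -1],
    [[1, 0.07, 0], [0, 0, 0], -1],
    [[1, 0.07, 0], [0, 0, 0], -1],
    [[1, 0.07, 0], [0, 0, 0], -1],
    [[1, 0.07, 0], [0, 0, 0], -1],
    [[1, 0.07, 0], [0, 0, 0], -1],
    [[1, 0.07, 0], [0, 0, 0], -1],
    [[1, 0.07, 0], [0, 0, 0], -1],
    [[1, 0.07, 0], [0, 0, 0], -1],
    [[1, 0.07, 0], [0, 0, 0], -1]
  ]
}}

```text
time_s: 3.65
ee_pos: [462.6, -133.4, 252.9]
tcp_rot: [-3.141, -0.0, 1.1]
contact_force: [0.4, -0.3, -0.5]
opening: 85.4
```

Run:
```python
from h import *
units([518,-144,250],[np.pi,0,np.pi/2-.469])
s=snap('wrist','w2');
```

```text
t 3.65 pos [ 462.6 -133.4  252.9] rpy [-3.1412e+00 -1.0000e-04  1.1005e+00] F [ 0.4 -0.3 -0.5] op 85.4
shift units [0.626 2.168 0.113]
turn units [-0.003 -0.001 -0.01 ]
```

View pics/w2.png

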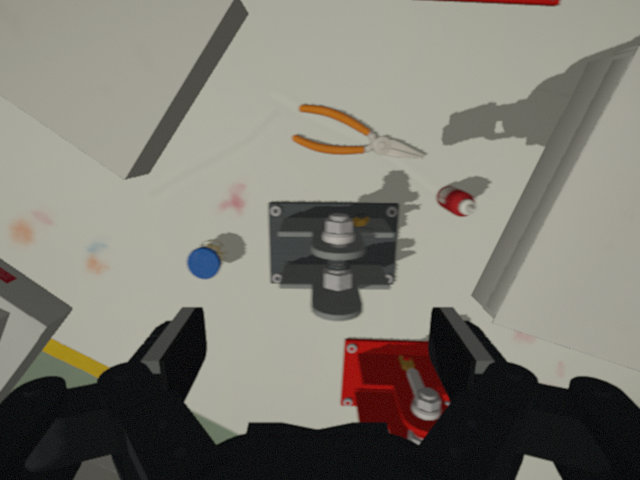

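```bash
cat >> h.py <<'E'
C=np.array([519.87,-144.88]);YAW=-.469
RB=np.array([[np.cos(YAW),-np.sin(YAW)],[np.sin(YAW),np.cos(YAW)]])
def toB(p): return np.r_[(np.array(p[:2])-C)@RB,p[2]]
def toW(b): return np.r_[RB@np.array(b[:2])+C,b[2]]
def proj(s,p):
    q=np.linalg.inv(s['cam_to_world'])@np.r_[p,1];return (s['mtx']@(q[:3]/q[2]))[:2]
E
python3 - <<'E'
from h import *
s=load('w2');crop(s,'w2c',260,190,410,325,5)
im=cv2.imread('pics/w2c.png')
def dot(b,col):
    u,v=proj(s,toW(b));cv2.circle(im,(int((u-260+.5)*5),int((v-190+.5)*5)),3,col,-1)
for x in(-50,50):
    for y in(-75,75):dot((x,y,8),(255,255,0))
dot((-2,0,115),(0,255,0));
for y in(-12,12):
    for x in (-9,5):dot((x,y,115+6.9),(0,255,0))
for t in(.2,.3,.4,.48): dot((-36,69*np.sin(t),115-69*np.cos(t)),(0,0,255))
for x in (-30,26): dot((x,0,139),(255,0,255))
cv2.imwrite('pics/w2d.png',im)
E
```

```text
(no output)
```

View pics/w2d.png

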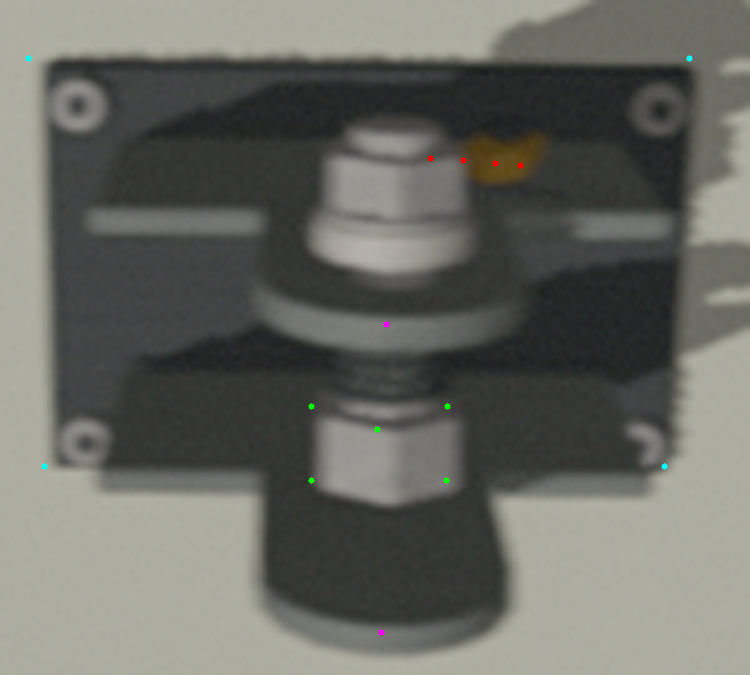

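View pics/w2c.png

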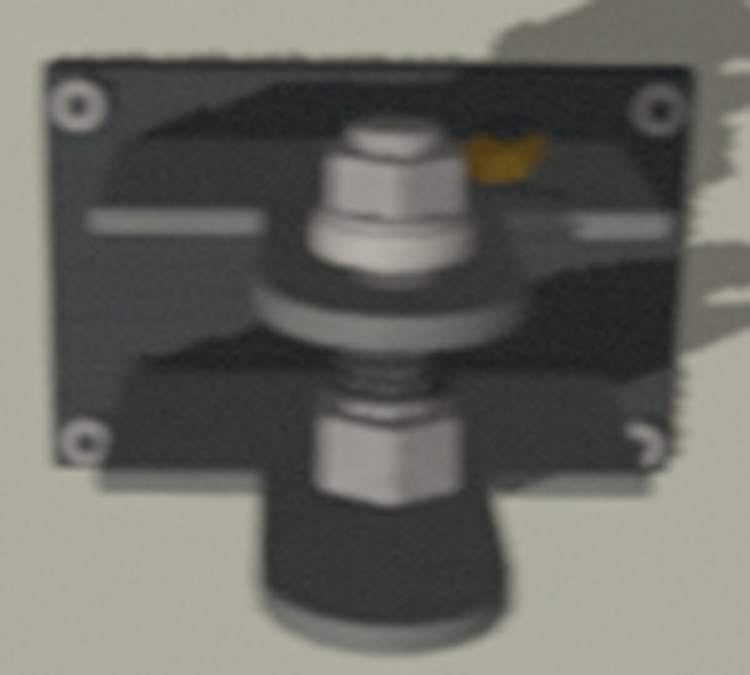

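{"fn": "drive_tool", "kwargs": {
  "commands": [
    [[0, -1, 0.5], [0, 0, 0], -1],
    [[0, -1, 0.7], [0, 0, 0], -1],
    [[0, -1, 0.7], [0, 0, 0], -1],
    [[0, -1, 0.7], [0, 0, 0], -1],
    [[0, 0, 0], [0, 0, 0], -1]
  ]
}}

```text
time_s: 4.32
ee_pos: [372.2, -88.5, 187.3]
tcp_rot: [-3.141, -0.0, 1.102]
contact_force: [0.3, -0.7, 0.2]
opening: 85.5
```

Run:
```python
from h import *
units([518,-144,250],[np.pi,0,np.pi/2-.469])
s=snap('wrist','w3');
u,v=proj(s,toW((-30,20,60))).astype(int);print(u,v)
u0=max(0,u-70);v0=max(0,v-60);print(u0,v0)
crop(s,'w3c',u0,v0,u0+140,v0+115,5)
```

```text
t 4.325 pos [372.2 -88.5 187.3] rpy [-3.1411e+00 -5.0000e-04  1.1020e+00] F [ 0.3 -0.7  0.2] op 85.5
shift units [ 0.655  6.207 -2.511]
turn units [-0.003 -0.003  0.002]
356 352
286 292
```

View pics/w3c.png

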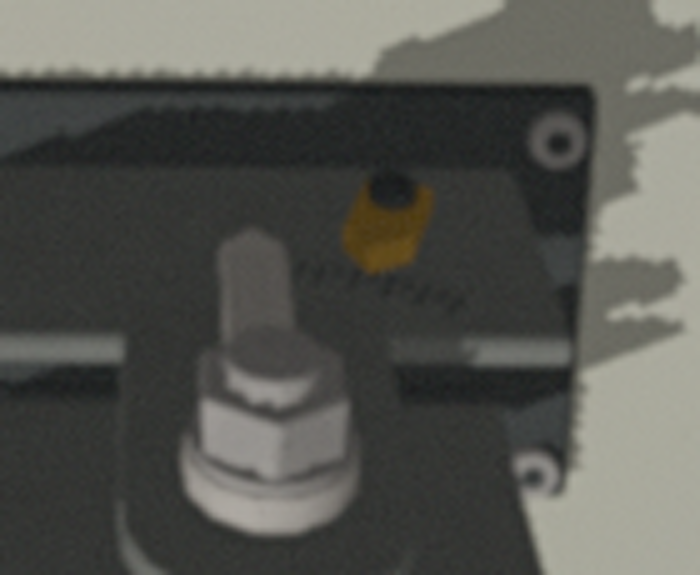

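Run:
```python
from h import *
s=load('w3')
def onplane(cx,cy,xp):
    u=286+cx/5-.4;v=292+cy/5-.4
    c=s['cam_to_world'][:3,3];d=px(s,u,v,1.)-c
    c=toB(c);d=toB(c*0+np.r_[d[:2]+C,d[2]])
    return c+d*(xp-c[0])/d[0]
a=onplane(250,228,-41);t=onplane(378,272,-36);t2=onplane(360,238,-36)
for cx,cy in((345,235),(410,262),(378,272),(370,230),(433,185)):print(onplane(cx,cy,-36).round(1))
print('arm',a,'tab',t)
print('raw',np.arctan2(t[1],115-t[2]),'rel',np.arctan2(t[1]-a[1],115-t[2]-(64-115+a[2]+0) if 0 else 115-t[2]+a[2]-51))
for t in(.3,.35,.4,.45): print(t,((proj(s,toW((-36,69*np.sin(t),115-69*np.cos(t))))-[286,292]+.4)*5).round())
print('arm pred',((proj(s,toW((-41,0,51)))-[286,292]+.4)*5).round(),'ridge',((proj(s,toW((-9,0,128.9)))-[286,292]+.4)*5).round())
```

```text
[-36.   19.4  44.9]
[-36.   30.8  54.4]
[-36.   24.4  57.9]
[-36.   24.5  43. ]
[-36.   39.1  25.7]
arm [-41.           0.78381535  50.76163325] tab [-36.          24.35331856  57.86321592]
raw 0.4029106309143525 rel 0.3927201896423664
0.3 [352. 247.]
0.35 [370. 250.]
0.4 [387. 253.]
0.45 [405. 258.]
arm pred [246. 229.] ridge [266. 678.]
```

Run:
```python
from h import *
print(toW((-1.5,1,190)),toW((-1.5,1,95.5)))
units(toW((-1.5,1,190)),[np.pi,0,np.pi/2-.469])
```

```text
[ 518.9839634  -143.30998754  190.        ] [ 518.9839634  -143.30998754   95.5       ]
t 4.375 pos [373.  -88.8 188.1] rpy [ 3.1411e+00 -5.0000e-04  1.1015e+00] F [-0.8  0.1  0.4] op 85.3
shift units [ 0.698  6.195 -0.071]
turn units [ 0.003 -0.004 -0.002]
```

{"fn": "drive_tool", "kwargs": {
  "commands": [
    [[0.1, 0.8, -0.1], [0, 0, 0], -1],
    [[0.1, 0.9, 0], [0, 0, 0], -1],
    [[0.1, 0.9, 0], [0, 0, 0], -1],
    [[0.1, 0.9, 0], [0, 0, 0], -1],
    [[0.1, 0.9, 0], [0, 0, 0], -1],
    [[0.1, 0.9, 0], [0, 0, 0], -1],
    [[0.1, 0.9, 0], [0, 0, 0], -1],
    [[0, 0, 0], [0, 0, 0], -1],
    [[0, 0, 0], [0, 0, 0], -1]
  ]
}}

```text
time_s: 5.5
ee_pos: [519.4, -143.9, 190.5]
tcp_rot: [-3.141, 0.0, 1.1]
contact_force: [-0.9, 0.7, -1.1]
opening: 85.5
```

Run:
```python
from h import *
units(toW((-1.5,1,95.5)),[np.pi,0,np.pi/2-.469])
s=snap('wrist','w4');s=snap('top','t4');crop(s,'t4c',240,170,400,290,5)
```

```text
t 5.5 pos [ 519.4 -143.9  190.5] rpy [-3.1411e+00  3.0000e-04  1.0998e+00] F [-0.9  0.7 -1.1] op 85.5
shift units [ 0.014 -0.024  3.799]
turn units [-0.003  0.002 -0.014]
```

View pics/w4.png

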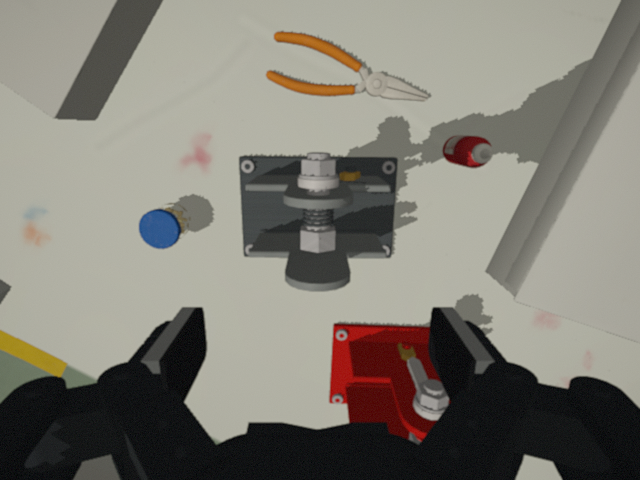

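View pics/t4c.png

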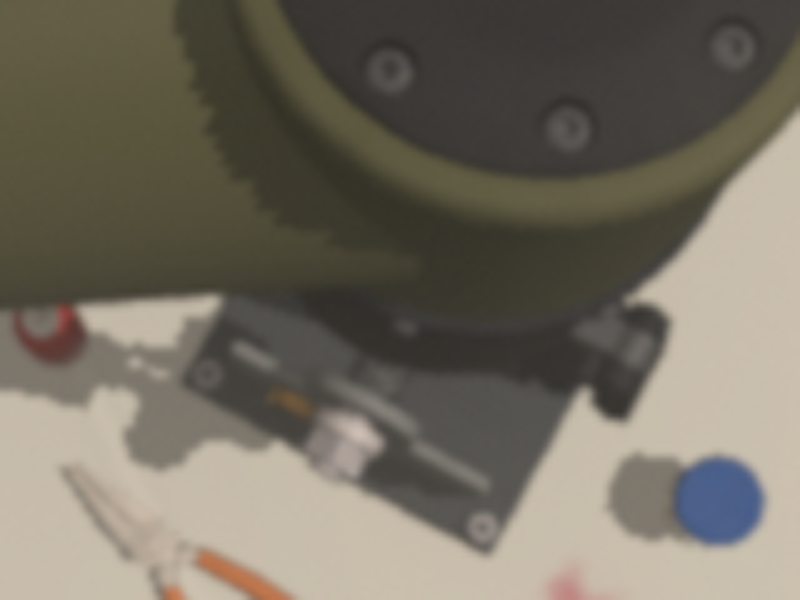

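{"fn": "drive_tool", "kwargs": {
  "commands": [
    [[0, 0, 0.8], [0, 0, 0], -1],
    [[0, 0, 0.8], [0, 0, 0], -1],
    [[0, 0, 0.8], [0, 0, 0], -1],
    [[0, 0, 0.7], [0, 0, 0], -1],
    [[0, 0, 0.5], [0, 0, 0], -1],
    [[0, 0, 0.2], [0, 0, 0], -0.4],
    [[0, 0, 0], [0, 0, 0], 0],
    [[0, 0, 0], [0, 0, 0], 0]
  ]
}}

```text
time_s: 6.6
ee_pos: [519.7, -143.6, 96.4]
tcp_rot: [3.14, -0.0, 1.1]
contact_force: [0.5, -0.2, -0.7]
opening: 42.4
```

Run:
```python
from h import *
units(toW((-1.5,1,95.5)),[np.pi,0,np.pi/2-.469])
s=snap('wrist','w5');s=snap('side','s5');crop(s,'s5c',270,180,420,300,5)
```

```text
t 6.6 pos [ 519.7 -143.6   96.4] rpy [ 3.1404e+00 -5.0000e-04  1.1004e+00] F [ 0.5 -0.2 -0.7] op 42.4
shift units [-0.003 -0.033  0.036]
turn units [ 0.008 -0.003 -0.01 ]
```

View pics/w5.png

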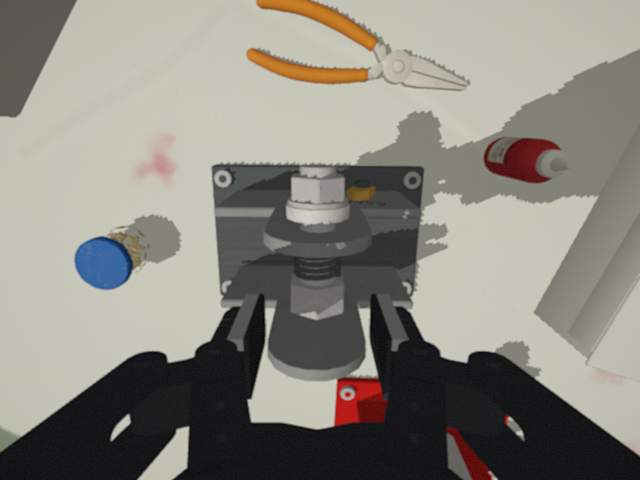

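View pics/s5c.png

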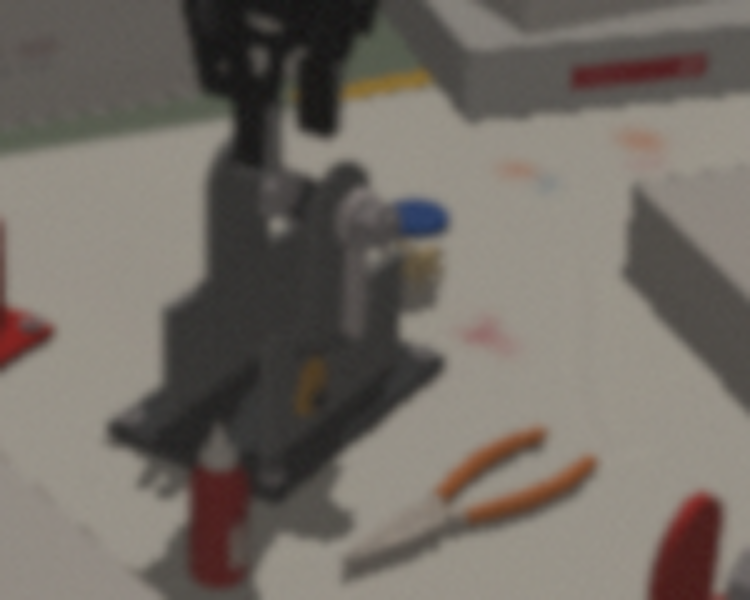

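Run:
```python
from h import *
s=load('s5');w=load('w5');o=env.observe()
def r(n,p): print(n,((proj(s,p)-[270,180]+.4)*5).round(),proj(w,p).round())
r('tcp',o['ee_pos']);r('head',toW((-2,0,115)));r('grasp+y',toW((-2,21,115)));r('tip+y',toW((-2,21,97)));r('tip-y',toW((-2,-21,97)))
r('tip+y out',toW((-2,31,97)));r('tip-y far',toW((-2,-31,97)))
r('rear top',toW((26,0,139)));r('front top',toW((-30,0,139)));r('base',toW((50,75,8)))
for u,v in((250,160),(255,150),(320,130),(285,195),(240,190),(250,130)):
    uu,vv=270+u/5-.4,180+v/5-.4; print(u,v,toB(px(s,uu,vv)).round())
print('wrist pads')
for u,v in((250,330),(255,300),(240,360),(380,330),(375,305),(318,300),(318,360),(395,380)): print(u,v,toB(px(w,u,v)).round())
```

```text
tcp [289. 233.] [318. 276.]
head [293. 198.] [316. 288.]
grasp+y [267. 215.] [361. 288.]
tip+y [267. 249.] [357. 274.]
tip-y [317. 214.] [275. 274.]
tip+y out [255. 258.] [377. 274.]
tip-y far [328. 206.] [255. 274.]
rear top [244. 135.] [316. 372.]
front top [345. 167.] [316. 246.]
base [110. 427.] [413. 294.]
250 160 [ -2.  35. 149.]
255 150 [ -6.  37. 156.]
320 130 [ -3. -19. 143.]
285 195 [ -5.  11. 122.]
240 190 [ 23.   7. 114.]
250 130 [ -3.  37. 165.]
wrist pads
250 330 [-11. -21. 169.]
255 300 [-10. -23. 145.]
240 360 [ -7. -22. 180.]
380 330 [ -7.  22. 163.]
375 305 [-10.  22. 149.]
318 300 [ -3.   1. 129.]
318 360 [ 25.   1. 131.]
395 380 [-17.  19. 202.]
```

Run:
```python
from h import *
w=load('w5');s=load('s5')
for u,v in((318,470),(318,440),(280,440),(250,450),(220,400),(255,298),(258,296),(262,300),(372,298)): print(u,v,toB(px(w,u,v)).round(), w['image'][v,u])
z=w['z_map']; 
# all gripper pts low: z>135 near |y| 18..45, |x+2|<20
vv,uu=np.mgrid[250:480:3,150:480:3]
p=np.array([toB(px(w,u,v)) for u,v in zip(uu.ravel(),vv.ravel()) if z[v,u]>0])
m=(abs(p[:,1])>18)&(abs(p[:,1])<60)&(abs(p[:,0]+2)<18)&(p[:,2]>30)
print(np.sort(p[m][:,2])[:15].round())
crop(s,'s5d',300,150,380,230,7)
```

```text
318 470 [-10.   1. 221.] [22 27 22]
318 440 [-11.   1. 214.] [18 20 21]
280 440 [-11.  -7. 214.] [19 24 25]
250 450 [-18. -11. 224.] [20 21 23]
220 400 [-17. -21. 209.] [26 27 28]
255 298 [-11. -23. 144.] [86 88 84]
258 296 [-11. -22. 143.] [54 55 50]
262 300 [-10. -21. 144.] [21 18 19]
372 298 [-10.  22. 142.] [11 12  7]
[136. 138. 138. 138. 139. 139. 139. 140. 141. 141. 141. 141. 141. 142.
 142.]
```

View pics/s5d.png

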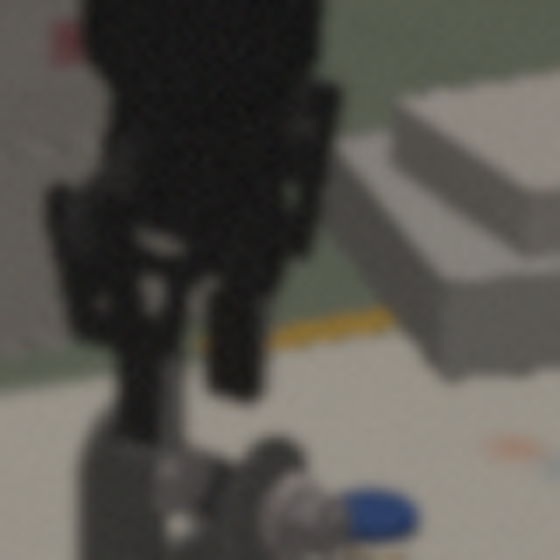

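Run:
```python
from h import *
for n,tz in(('wrist1',192.3),('w2',252.9),('w4',190.5),('w5',96.4)):
    w=load(n);z=w['z_map']
    vv,uu=np.mgrid[290:420:2,140:500:2]
    p=np.array([px(w,u,v) for u,v in zip(uu.ravel(),vv.ravel()) if 0<z[v,u]<260])
    print(n,'lowest tip minus tcp',np.percentile(p[:,2],[0,1,5]).round(1)-tz, 'cam z-tcp',w['cam_to_world'][2,3]-tz)
```

```text
wrist1 lowest tip minus tcp [51.7 53.7 58.1] cam z-tcp 181.4212377189004
w2 lowest tip minus tcp [51.9 53.9 58. ] cam z-tcp 181.52731690455536
w4 lowest tip minus tcp [-53.5  53.   57.6] cam z-tcp 181.53820779191454
w5 lowest tip minus tcp [-42.3 -37.9 -24.8] cam z-tcp 181.418746656906
```

The cameras disagree with the reported TCP. Both the wrist and side views put the fingertips about 39 mm higher than the reported TCP implies. The same offset shows at three poses, including the start. So I'll treat the tool as 39 mm shorter than the readout says, and descend another 39 mm before closing.

{"fn": "drive_tool", "kwargs": {
  "commands": [
    [[0, -0.04, 0.5], [0, 0, 0], 0],
    [[0, 0, 0.5], [0, 0, 0], 0],
    [[0, 0, 0.4], [0, 0, 0], 0],
    [[0, 0, 0.16], [0, 0, 0], 0],
    [[0, 0, 0], [0, 0, 0], 0]
  ]
}}

```text
time_s: 7.32
ee_pos: [518.2, -143.2, 56.3]
tcp_rot: [-3.141, 0.0, 1.1]
contact_force: [0.0, 0.4, -0.0]
opening: 42.7
```

Run:
```python
from h import *
units(toW((-1.5,1,56.5)),[np.pi,0,np.pi/2-.469])
w=snap('wrist','w6');s=snap('side','s6');crop(s,'s6c',290,180,390,260,7)
crop(w,'w6c',200,150,440,330,3)
```

```text
t 7.325 pos [ 518.2 -143.2   56.3] rpy [-3.1410e+00  4.0000e-04  1.1004e+00] F [ 0.   0.4 -0. ] op 42.7
shift units [ 0.008  0.03  -0.01 ]
turn units [-0.004  0.003 -0.01 ]
```

View pics/w6c.png

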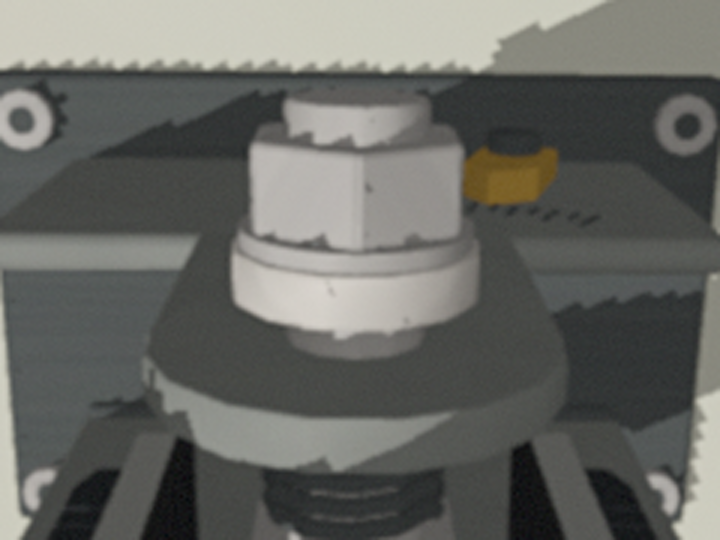

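View pics/s6c.png

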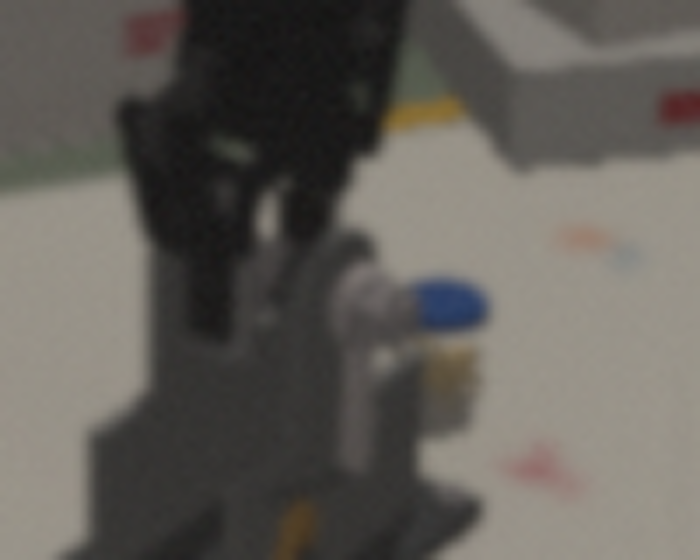

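Side view: the fingertips at crop (210,335) are now in the gap beside and just below the head at (268,300). The wrist view shows them straddling it, so I'll close.

{"fn": "drive_tool", "kwargs": {
  "commands": [
    [[0, 0, 0], [0, 0, 0], 0.3],
    [[0, 0, 0], [0, 0, 0], 0.5],
    [[0, 0, 0], [0, 0, 0], 1],
    [[0, 0, 0], [0, 0, 0], 1],
    [[0, 0, 0], [0, 0, 0], 1],
    [[0, 0, 0], [0, 0, 0], 1],
    [[0, 0, 0], [0, 0, 0], 1]
  ]
}}

```text
time_s: 8.3
ee_pos: [518.6, -143.3, 57.2]
tcp_rot: [3.141, -0.0, 1.1]
contact_force: [-2.1, -0.0, 6.3]
opening: 22.8
```

Run:
```python
from h import *
units(toW((-1.5,1,56.5)),[np.pi,0,np.pi/2-.469]); print(env.observe()['moment'])
w=snap('wrist','w7');s=snap('side','s7');crop(s,'s7c',290,180,390,260,7)
```

```text
t 8.3 pos [ 518.6 -143.3   57.2] rpy [ 3.1409 -0.      1.1004] F [-2.1 -0.   6.3] op 22.8
shift units [0.005 0.015 0.028]
turn units [ 0.005 -0.    -0.01 ]
[ 0.0179262   0.69219258 -0.03328763]
```

View pics/s7c.png

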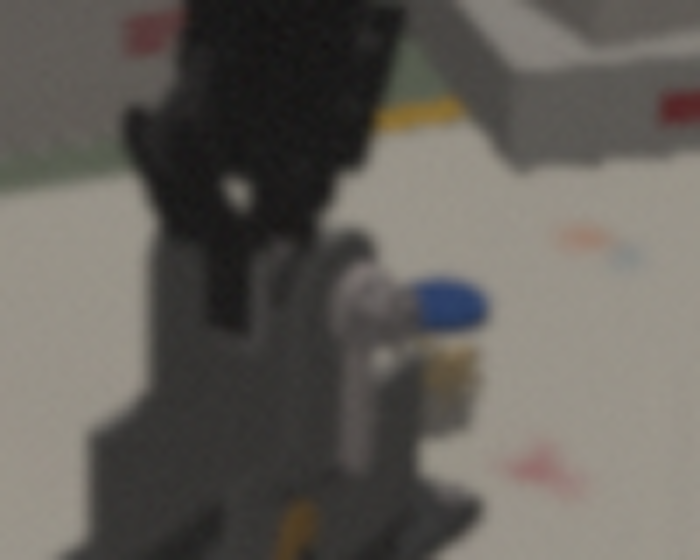

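View pics/w7.png

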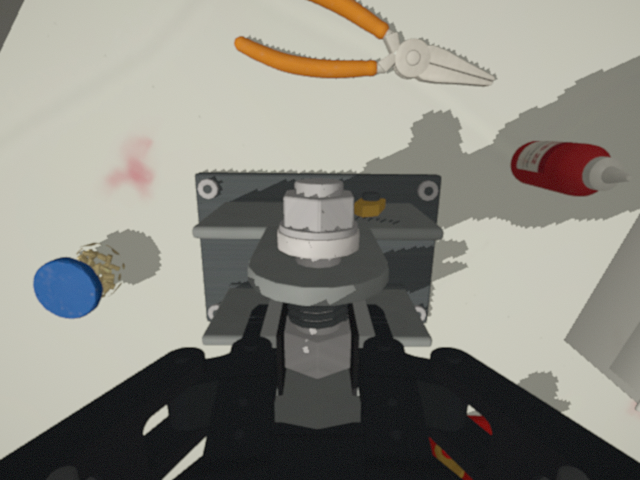

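{"fn": "drive_tool", "kwargs": {
  "commands": [
    [[0.115, 0, -0.003], [0, 0.35, 0], 1],
    [[0.115, 0, -0.003], [0, 0.35, 0], 1],
    [[0, 0, 0], [0, 0, 0], 1]
  ]
}}

```text
time_s: 8.78
ee_pos: [521.2, -138.2, 57.5]
tcp_rot: [3.141, -0.099, 1.099]
contact_force: [-2.1, 2.7, 6.5]
opening: 22.8
```

Run:
```python
from h import *
units(toW((-1.5,1,56.5)),[np.pi,0,np.pi/2-.469]); print(env.observe()['moment'])
o=env.observe();R=Ro.from_euler('xyz',o['tcp_rot']).as_matrix()
print('implied head',toB(o['ee_pos']-58.5*R[:,2]).round(1))
w=snap('wrist','w8');crop(w,'w8c',200,130,440,310,3)
```

```text
t 8.775 pos [ 521.2 -138.2   57.5] rpy [ 3.141  -0.0986  1.0994] F [-2.1  2.7  6.5] op 22.8
shift units [-0.225  0.015  0.017]
turn units [ 0.005 -0.706 -0.017]
[0.28320818 0.81298629 0.08267573]
implied head [ -1.9   0.8 115.7]
```

View pics/w8c.png

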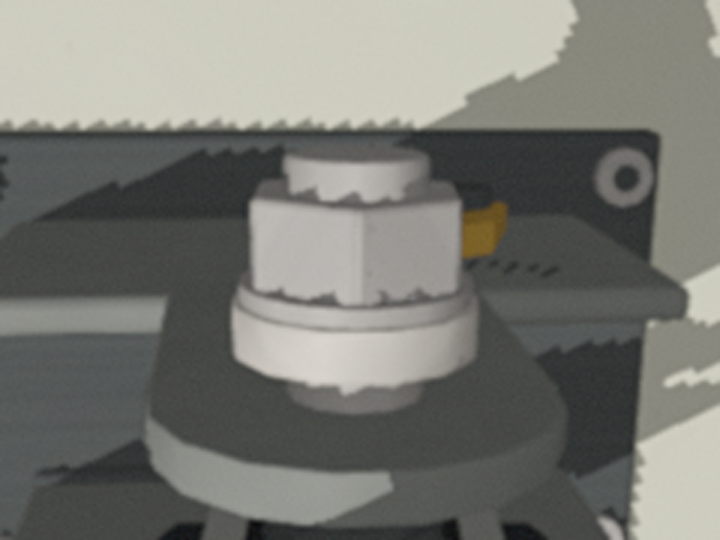

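Forces stay low. The nut keeps its place and facing in the wrist view while the bracket tilts, so the bolt is turning with the gripper. I'll continue to about 0.39 rad.

{"fn": "drive_tool", "kwargs": {
  "commands": [
    [[0.115, 0, -0.003], [0, 0.35, 0], 1],
    [[0.115, 0, -0.003], [0, 0.35, 0], 1],
    [[0.115, 0, -0.003], [0, 0.35, 0], 1],
    [[0.115, 0, -0.003], [0, 0.35, 0], 1],
    [[0.115, 0, -0.003], [0, 0.35, 0], 1],
    [[0.115, 0, -0.003], [0, 0.35, 0], 1],
    [[0, 0, 0], [0, 0, 0], 1],
    [[0, 0, 0], [0, 0, 0], 1]
  ]
}}

```text
time_s: 9.82
ee_pos: [528.5, -123.6, 61.5]
tcp_rot: [3.141, -0.39, 1.1]
contact_force: [-3.9, -1.1, 5.9]
opening: 22.8
```

Run:
```python
from h import *
units(toW((-1.5,1,56.5)),[np.pi,0,np.pi/2-.469]); print(env.observe()['moment'])
o=env.observe();R=Ro.from_euler('xyz',o['tcp_rot']).as_matrix()
print('implied head',toB(o['ee_pos']-58.5*R[:,2]).round(1))
w=snap('wrist','w9');s=snap('side','s9');crop(s,'s9c',290,180,390,270,7)
t=snap('top','t9');crop(t,'t9c',260,190,410,302,5)
```

```text
t 9.825 pos [ 528.5 -123.6   61.5] rpy [ 3.1413 -0.3896  1.1002] F [-3.9 -1.1  5.9] op 22.8
shift units [-0.885  0.016 -0.147]
turn units [ 0.004 -2.79  -0.011]
[-0.58115089  1.05346349  0.29274414]
implied head [ -1.9   0.6 115.6]
```

View pics/w9.png

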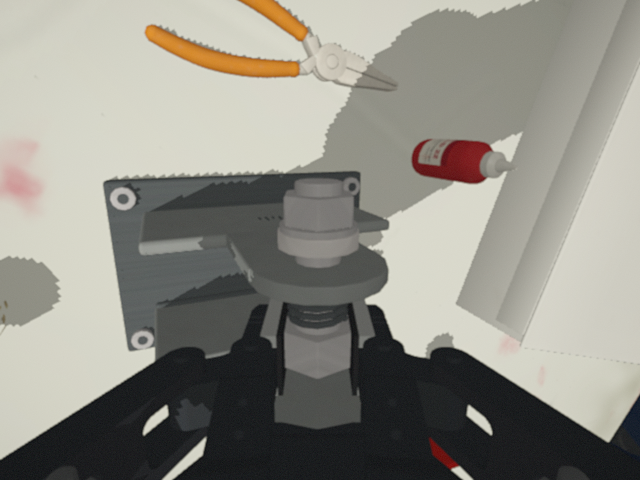

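View pics/s9c.png

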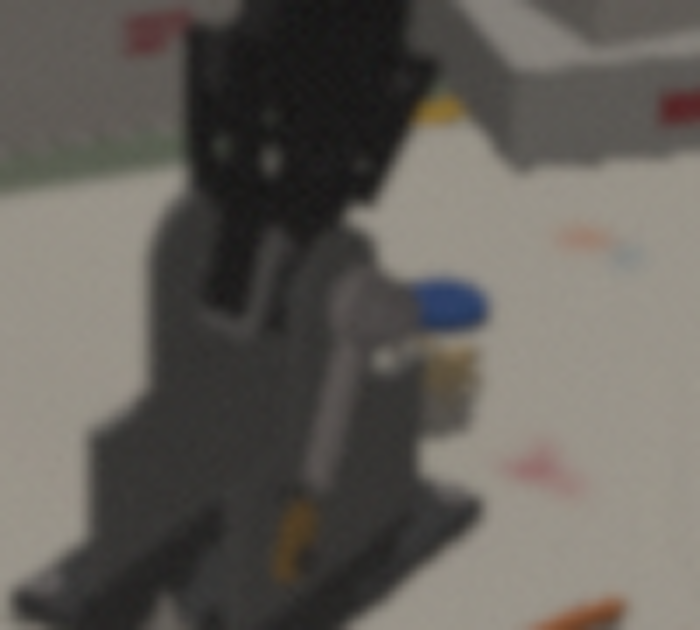

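View pics/t9c.png

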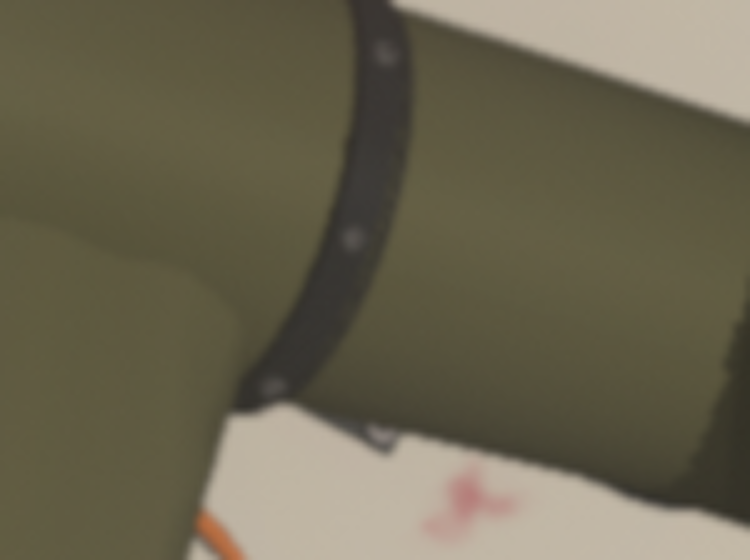

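Run:
```python
from h import *
s=load('s9');im=s['image'].astype(int)
# brass mask and centroid
reg=im[230:275,320:345];m=(reg[...,0]-reg[...,2]>25)
v,u=np.nonzero(m);u=u+320;v=v+230
print('brass',m.sum(),u.mean(),v.mean(),u.min(),u.max(),v.min(),v.max())
for t in(.34,.37,.4,.43,.46): print(t,'r69',proj(s,toW((-36,69*np.sin(t),115-69*np.cos(t)))).round(1),'r79',proj(s,toW((-36,79*np.sin(t),115-79*np.cos(t)))).round(1),
 'arm r30',proj(s,toW((-44,30*np.sin(t),115-30*np.cos(t)))).round(1),'arm tip',proj(s,toW((-44,64*np.sin(t),115-64*np.cos(t)))).round(1))
c=s['image'][205:270,325:355,::-1];cv2.imwrite('pics/s9e.png',cv2.resize(c,None,fx=9,fy=9,interpolation=cv2.INTER_CUBIC))
# same brass in earlier wrist picture: model-fit overlay w3
w=load('w3')
c=cv2.resize(w['image'][320:355,345:380,::-1],None,fx=16,fy=16,interpolation=cv2.INTER_CUBIC)
c=cv2.convertScaleAbs(c,alpha=1.6)
for t,col in((.35,(255,0,0)),(.40,(0,255,0)),(.45,(0,0,255))):
    for x in(-39,-36,-33):
        for r in (69,85):
            a,b=proj(w,toW((x,.8+r*np.sin(t),115-r*np.cos(t))));cv2.circle(c,(int((a-345+.5)*16),int((b-320+.5)*16)),3,col,-1)
cv2.imwrite('pics/w3e.png',c)
```

```text
brass 39 331.4102564102564 256.5897435897436 329 334 252 262
0.34 r69 [334.3 251.7] r79 [333.4 255.7] arm r30 [340.7 236.7] arm tip [337.6 250.7]
0.37 r69 [333.9 251.8] r79 [332.9 255.8] arm r30 [340.5 236.7] arm tip [337.2 250.8]
0.4 r69 [333.4 251.8] r79 [332.4 255.9] arm r30 [340.3 236.7] arm tip [336.8 250.8]
0.43 r69 [333.  251.9] r79 [331.9 256. ] arm r30 [340.2 236.7] arm tip [336.4 250.9]
0.46 r69 [332.5 251.9] r79 [331.4 256. ] arm r30 [340.  236.7] arm tip [336.  250.9]
```

View pics/s9e.png

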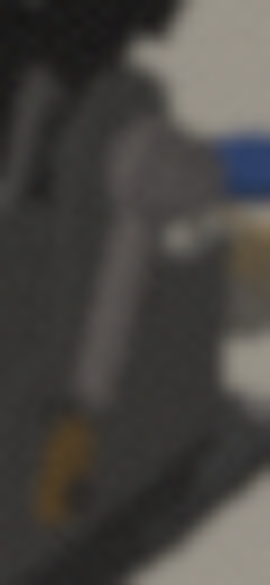

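View pics/w3e.png

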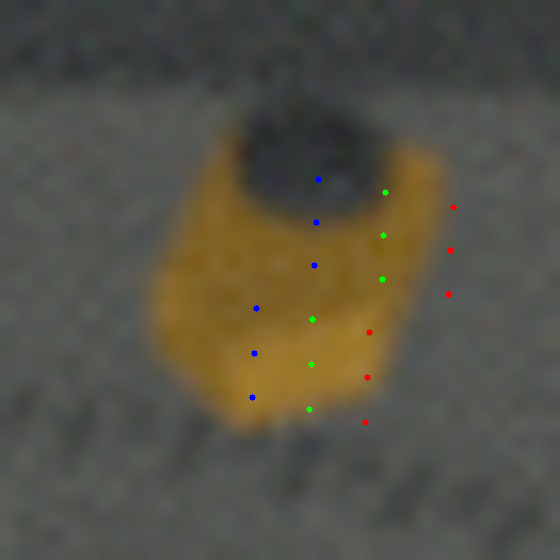

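```bash
cat > fit.py <<'E'
from h import *
from scipy.optimize import minimize
def brass(n,u0,v0,u1,v1,th=22):
    s=load(n);im=s['image'].astype(int)[v0:v1,u0:u1];m=((im[...,0]-im[...,2])>th).astype(np.uint8)
    c,_=cv2.findContours(m,cv2.RETR_EXTERNAL,cv2.CHAIN_APPROX_NONE);c=max(c,key=cv2.contourArea)
    h=cv2.convexHull(c);k=8
    M=np.zeros(((v1-v0)*k,(u1-u0)*k),np.uint8);cv2.fillPoly(M,[((h+.5)*k).astype(np.int32)],1)
    M=cv2.dilate(M,np.ones((k,k),np.uint8)) 
    return s,M,k
def model(s,th,rs,re,du,dv,shape,u0,v0,k,hw=7):
    P=[]
    for x in(-39,-33):
        for r,t in((69,0),(rs,hw),(rs,-hw),(re,hw),(re,-hw)):
            y=r*np.sin(th)+t*np.cos(th);z=115-r*np.cos(th)+t*np.sin(th)
            P.append(proj(s,toW((x,y,z)))+[du,dv])
    P=(np.array(P)-[u0,v0]+.5)*k
    M=np.zeros(shape,np.uint8);cv2.fillPoly(M,[cv2.convexHull(P.astype(np.int32))],1);return M
if __name__=='__main__':
    u0,v0,u1,v1=345,318,385,358
    for thr in(15,25,35):
        s,M,k=brass('w3',u0,v0,u1,v1,thr)
        best=[]
        for du,dv in((0,0),(.8,-.2),(.8,1),(1.2,-.2)):
            b=max(((M&m).sum()/(M|m).sum(),th,rs,re) for th in np.arange(.26,.48,.01) for rs in(71,73,75,77) for re in(83,86,89,92,95,98,101) for m in[model(s,th,rs,re,du,dv,M.shape,u0,v0,k)])
            best.append((du,dv,np.round(b,3).tolist()))
        print(thr,M.sum()/64,best)
E
python3 fit.py
```

```text
15 290.0 [(0, 0, [0.862, 0.36, 71.0, 92.0]), (0.8, -0.2, [0.856, 0.35, 71.0, 89.0]), (0.8, 1, [0.909, 0.35, 71.0, 92.0]), (1.2, -0.2, [0.856, 0.35, 71.0, 89.0])]
25 271.0 [(0, 0, [0.878, 0.36, 71.0, 89.0]), (0.8, -0.2, [0.864, 0.35, 71.0, 89.0]), (0.8, 1, [0.892, 0.35, 71.0, 92.0]), (1.2, -0.2, [0.865, 0.35, 71.0, 89.0])]
35 236.8125 [(0, 0, [0.857, 0.36, 71.0, 86.0]), (0.8, -0.2, [0.851, 0.35, 71.0, 86.0]), (0.8, 1, [0.883, 0.35, 73.0, 89.0]), (1.2, -0.2, [0.854, 0.35, 71.0, 86.0])]
```

A silhouette fit of the tab, corrected by the arm tip seen in the same picture, gives an index angle of about 0.35 rad. The tool is at 0.39, and the head and nut haven't slipped in the jaws between w7 and w9. I'll back off slightly.

{"fn": "drive_tool", "kwargs": {
  "commands": [
    [[-0.032, 0, 0], [0, -0.1, 0], 1],
    [[-0.049, 0, 0], [0, -0.15, 0], 1],
    [[0, 0, 0], [0, 0, 0], 1],
    [[0, 0, 0], [0, 0, 0], 1],
    [[0, 0, 0], [0, 0, 0], 1],
    [[0, 0, 0], [0, 0, 0], 1]
  ]
}}

```text
time_s: 10.72
ee_pos: [527.7, -125.3, 60.7]
tcp_rot: [3.141, -0.354, 1.101]
contact_force: [-2.7, -2.0, 6.2]
opening: 22.9
```

Run:
```python
from h import *
units(toW((-1.5,1,56.5)),[np.pi,0,np.pi/2-.469]);o=env.observe();print(np.abs(o['qd']).max())
s=snap('side','s10');w=snap('wrist','w10')
im=[cv2.resize(load(n)['image'][200:268,320:360,::-1],None,fx=8,fy=8,interpolation=cv2.INTER_CUBIC) for n in('s7','s10')]
cv2.imwrite('pics/s10c.png',cv2.convertScaleAbs(np.hstack(im),alpha=1.6))
a,b=load('w7'),w
cv2.imwrite('pics/w10c.png',np.hstack([cv2.resize(x['image'][165:400,250:390,::-1],None,fx=2.5,fy=2.5) for x in(a,b)]))
```

```text
t 10.725 pos [ 527.7 -125.3   60.7] rpy [ 3.1413 -0.3542  1.1007] F [-2.7 -2.   6.2] op 22.9
shift units [-0.809  0.017 -0.118]
turn units [ 0.004 -2.537 -0.008]
0.0021968647467064126
```

View pics/s10c.png

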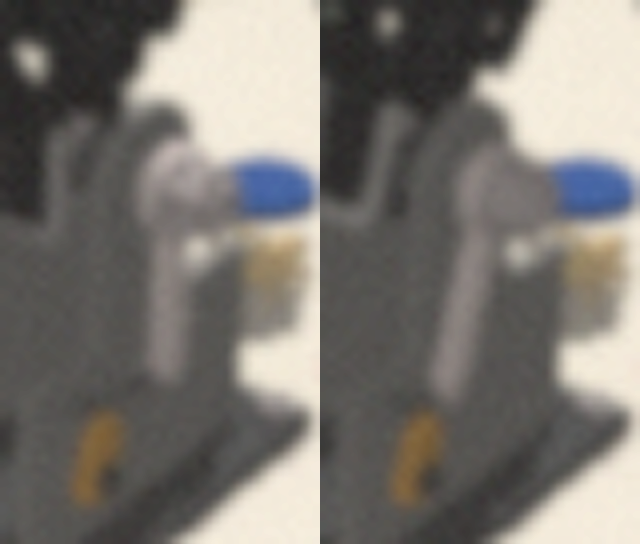

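View pics/w10c.png

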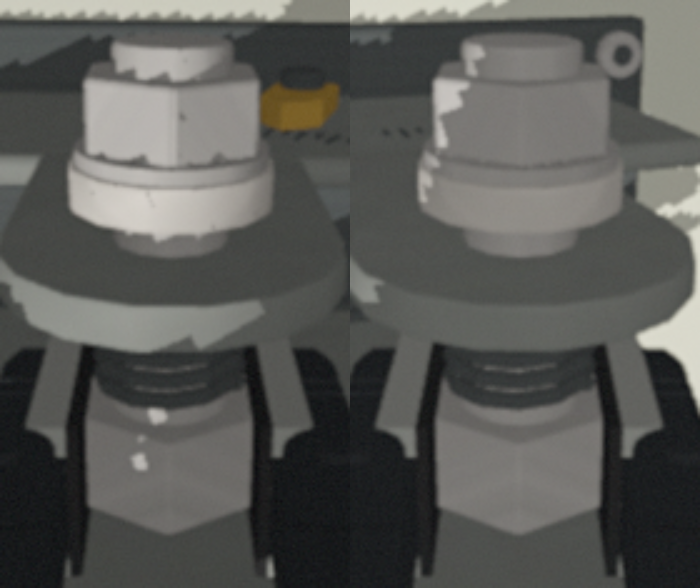

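Run:
```python
from fit import *
for n,win in(('w2',(340,205,380,240)),('w5',(340,170,385,210)),('s10',(320,240,345,275))):
    u0,v0,u1,v1=win
    s,M,k=brass(n,*win,25)
    for du in (0,1,2):
        b=max(((M&m).sum()/(M|m).sum(),th,dv) for th in np.arange(.2,.5,.01) for dv in(-1,0,1,2) for m in[model(s,th,72,90,du,dv,M.shape,u0,v0,k)])
        print(n,du,np.round(b,3))
    # midplane anchor
    print('pred y=0 at z=51',proj(s,toW((-41,0,51))).round(1),'z=122 nut',proj(s,toW((-50,0,128))).round(1))
```

```text
w2 0 [0.86 0.37 2.  ]
w2 1 [0.886 0.36  2.   ]
w2 2 [0.888 0.35  2.   ]
pred y=0 at z=51 [332.7 217.3] z=122 nut [336.5 227.4]
w5 0 [0.909 0.36  2.   ]
w5 1 [0.901 0.35  2.   ]
w5 2 [0.889 0.34  2.   ]
pred y=0 at z=51 [316.1 184.6] z=122 nut [315.6 189.4]
s10 0 [0.808 0.42  0.   ]
s10 1 [0.796 0.48  0.   ]
s10 2 [0.6  0.49 0.  ]
pred y=0 at z=51 [341.5 247.7] z=122 nut [345.9 219.8]
```

Three wrist views agree on 0.34–0.36. The side view is too coarse to count, at about 15 px/rad. The bolt is at about 0.354 and still, with the head gripped, so I'm handing in.

```bash
python3 -c "
from plant import env
print(env.sign_off())"
```

```text
the job is handed in; nothing more can be done
None
```

I gripped the hidden bolt head with the arm at rest and turned it to about 0.354 rad, where the swing arm points at the brass tab. I handed the job in at about 10.8 s with the head still gripped. The sign-off gives no verdict.

**Last checks**
- **Grip:** opening 22.9 mm on the 24 mm head. The head and nut sit unchanged between the jaws compared with just after closing, so nothing slipped.
- **Arm at rest:** the joints were still and the force readings were all under 7 N.
- **Index angle:** fits from three wrist views gave 0.34–0.36 rad, so the error should be about 0.01–0.02 rad against the 0.08 allowed. I first read it as about 0.39, overshot, and turned back.
- **Bystanders:** the gripper never came near the bottle, jar or pliers. I did not measure their positions again at the end.

**What disagreed**
- **Reported TCP:** it lies about 39 mm beyond where the wrist and side cameras show the fingertips. I trusted the cameras: I went 39 mm lower than the readout suggested and turned about a point set from that.
- **Side view:** its fit of the tab angle gave 0.42–0.48. I gave it no weight, because one pixel there is about 0.07 rad.
- **Bracket position:** the wrist and top cameras differed by 1–2 mm, within the stated calibration.

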